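# Load the press slide and hold its index pin back

### The job

Fit the larger of the two loose ball bearings over the upright spigot on the bench press's slide, flat down on its shoulder, and let go of it; then grip the black knob of the sprung index plunger behind it, pull it straight up as far as it goes and hold it there, so that the slide runs by itself all the way to its stop under the ram. Finish while still holding the knob fully up, with the slide at its stop and the bearing on it; leave everything else on the bench where it is.

Things in the scene. Friction and masses are not known exactly. Their poses are not given: they have to be found in the camera images.
- bearing_mid (a point): the larger of two steel ball bearings lying flat on the bench: a ring of outer diameter 56, bore 30, height 24 mm, about 0.25 kg; point at its centre, half-way up; z along its axis
- seat (a point): point on the axis of the upright spigot of the press slide, at the level of the round shoulder the bearing sits on, 42 mm above the bench. Spigot: diameter 24, 19 mm tall, top 6 mm tapered to 16. Shoulder: diameter 40, 14 mm above the slide's plate (82 x 90 mm). Bearing home: its centre 12 mm above this point. z up; y is the way the slide runs, to the ram. Moves with the slide
- ram (a point): centre of the underside of the press ram, a 22 mm square steel bar, 110 mm above the bench, fixed, 120 mm along y from the spigot's start place. The press head round it is 48 mm wide (x), begins 20 mm before it and spans 160 to 250 mm above the bench; the column behind it reaches 270 mm. y is the way the slide runs
- knob_mid (a point): centre of the plunger's pull knob: an upright black ribbed cylinder, diameter 30, height 28 mm, on a neck of diameter 15 rising 20 mm from a dark steel bridge (76 x 40 mm, top 46 mm above the bench) over the slide's tail, 90 mm behind the spigot's start place (-y). With the plunger home this point is 80 mm above the bench. Pulls straight up; y as for the seat. Moves with the knob
- plunger (a joint): lift of the plunger (m): 0 = pin home in its hole, 0.018 = fully back against its stop; the pin leaves the hole at about 0.010. A spring pulls it down with 6 N at 0 and 11.4 N at 0.018. Let go early, the pin drops back on to the moving slide and stops it short of its end
- slide (a joint): travel of the slide (m): 0 = loading place (locked there by the pin, with 1 to 2 mm of play), 0.12 = at its end stop under the ram. Once the pin is clear, a damped spring (3 to 5 N) carries it there by itself in about 1.5 s
- small_bearing_mid (a point): the smaller ball bearing, outer diameter 40, bore 17, height 14 mm: too small for the spigot, to be left alone; centre, half-way up
- socket: steel wrench socket standing upright, diameter 32, height 50 mm, origin under its centre; bystander
- spray_can: white spray can, diameter 66, height 190 mm, origin under its centre; bystander
- oil_bottle: grey oil bottle, diameter 80, height 200 mm, origin under its centre; bystander
- screwdriver: screwdriver lying on the bench, about 200 mm long; bystander
- wrench: spanner lying on the bench, about 200 mm long; bystander
- wheel_nut0: steel wheel nut, diameter 22, height 24 mm, origin under its centre; bystander
- wheel_nut1: another such wheel nut; bystander
Things that resemble listed ones, but are neither listed nor needed, are in the scene too. Leave any blue or red look-alike of the part that bears bearing_mid alone.

How it is judged:
On the way, in this order (a step that is already met when the one before it is completed fails the run):
1. the larger bearing sits flat on the spigot's shoulder, released, with the slide still locked at its loading place (horizontal distance between bearing_mid and seat below 0.006 m and z of bearing_mid in the frame of seat between 0.009 and 0.015 m and angle between bearing_mid's own z axis and vertical below 0.12 rad and value of joint slide below 0.006 m and contact force between the fingers and bearing below 0.2 N), for 0.2 s.
2. the gripper holds the plunger fully back (value of joint plunger above 0.014 m and contact force between the fingers and plunger above 3 N), for 0.2 s.
At the end, for the whole second after the job is handed in: the fingers hold the plunger at least 14 mm up (of 18), pressing on it with more than 3 N; the slide is within 5 mm of its end stop; the larger bearing is on the spigot, within 6 mm of its axis, flat within 0.12 rad and down on the shoulder within 3 mm (all of step 2 and horizontal distance between bearing_mid and seat below 0.006 m and z of bearing_mid in the frame of seat between 0.009 and 0.015 m and angle between bearing_mid's own z axis and vertical below 0.12 rad and value of joint slide above 0.115 m); the arm keeps its last pose, push and grip.
It fails at once if another thing on the bench is moved more than 30 mm (distance of any of small_bearing_mid, socket, spray_can, oil_bottle, screwdriver, wrench, wheel_nut0, wheel_nut1 from where it was at the start of the episode above 0.03 m).
It also fails if it takes over 50 s, if anything falls off the work surface, if the arm or the gripper's body presses on something with over 40 N, if the wrist force passes 120 N, or if a joint passes its speed limit or range.

### The arm

A 6-joint arm with a two-finger parallel gripper is mounted at the origin on the work surface. World frame = base frame: x ahead of the robot, y to its left, z up, the work surface at z = 0. Lengths are in m, angles in rad, forces in N, time in s.
With the tool pointing down it reaches from about 0.35 to 0.775 m from the base axis. Payload 5.5 kg.
Tool frame: the origin (TCP) lies midway between the tips of the shut fingers; the grasp point (between the pads) lies 19 mm behind it; z points along the fingers, y is the direction in which the jaws open and shut (so a half turn about z gives the same grasp; the last joint's range is limited). The gripper opens to 85 mm and grips with 20 to 120 N. Pads are 22 mm wide; open, the fingers measure 114 mm over their backs; the gripper's body (76 mm by 85 mm) begins 54 mm behind the grasp point. The pads swing forward as they close: fully open they stand 13 mm farther back than shut.
Start: joints at [-1.364, 0.313, 0.046, 1.304, 0, 1.431], TCP at [0.195, -0.541, 0.231] pointing down, gripper open.
Joint ranges: [-2.76, 2.76], [-0.86, 1.69], [-1.03, 1.26], [-2.2, 2.34], [-1.47, 1.5], [-3.14, 3.14]. Speed limits (rad/s): [2.57, 2.57, 3.14, 3.14, 3.14, 3.14].

### API

Orientations are given as a unit quaternion [w, x, y, z].
In Python, from workcell import env gives the robot as it stands.
- The arm moves only by the shell command python3 -m pendant 'ROWS' [FORCE]. ROWS is JSON, a list of rows, each a list of 3 entries, a list of its own where there are three numbers: the shift along the tool's x, y, z each as a share of 20 mm, from -1 to 1, then the turn about the tool's z as a share of 6 degrees, from -1 to 1, then the closure, from -1 (fully open) to 1 (shut). In form: [[[tx, ty, tz], turn, claw], ...]. A call has 1 to 12 rows; each row shifts and turns the commanded pose from where the row before left it, along the tool's axes as they then stand; what a row does not reach is not made up. A row lasts 1/8 s, in which the tool goes at most 62.5 mm and 10.7 degrees, less where a joint would pass 70% of its speed; a pose out of reach is approached as far as the arm can. A call with a number of a shift or a turn outside -1 to 1 is refused whole. A call with a gripper value outside its range is refused whole. The fingers move at their own pace and stop on an object; FORCE is the grip in N (left out, the last holds). Time passes only in rows, so rows that do not move let the fingers close. It gives the time, the measured TCP pose, the force and the opening at its end, in the units of the state.
- env.get_state(): the state, without advancing time (a new reading comes with each control period).
- env.read_camera(name): name is "scene" or "side" or "wrist"; returns a dict with "color" (420x560x3 uint8, blue, green, red), "mtx" (3x3 intrinsics, pixels), "k1" (the pictures are not rectified: a ray, as slopes to the right and down, at radius r is drawn at 1 + k1 r^2 times it, then the intrinsics apply), "view" (4x4, takes a point from world to camera coordinates). Camera axes: x right, y down, z forward; pixel columns grow to the right and rows downward; lengths in m; the calibration is good to about 2 mm. A picture is of the moment at which its call begins. There is no depth.
- env.hand_in(): hands the job in, once; it reports no verdict.
Trained networks look in the newest picture that a camera, given by its name, has taken for a name from the list of things; names that differ only in an ending like _2 or _b are one class to them, and where a whole thing is asked for, a point or a joint stands for the part that bears it (a point fixed in the world has none). Each returns a list of dicts, best first, with "p" (0 to 1); they miss things now and then, are a little off and sometimes report something else, mostly with a low value. They report only what shows in the picture. A call takes as long as a camera call. They do not tell look-alikes from the thing itself.
- env.boxes_of(camera, thing): "location" ([column, row] in pixels, amid what is visible of it).
- env.cut_out(camera, thing): "region" (420x560 bool, what is visible of it) and "location" ([column, row] in pixels, amid what is visible of it).
The state is a dict: "clock": time; "joint_pos": joint angles; "qvel": joint speeds; "tau": joint torques, N m; "tcp_pos": TCP position; "orientation": TCP orientation; "wrist_force": force on the tool from outside, world axes, zero at the start; "ft_torque": the same for the moment, N m; "finger_gap": finger opening in m.
Only numpy, scipy, OpenCV 4.12 (cv2) and the standard library are available. Lean on these libraries where they do the work, as an engineer would, in place of code of your own. Each camera call takes 0.05 s, during which the arm holds its last target.

## Working session

There is one attempt and no reset: what is moved stays moved. The work goes in short steps, Python scripts to look and compute and a shell command to move; the robot and the scene stay as the last step left them, time stands still between calls to the robot, and variables do not carry over. Pictures are saved under pics/ and viewed, and the job is handed in when it is done.

```bash
ls; mkdir -p pics
python3 - <<'E'
from workcell import env
import cv2,numpy as np
s=env.get_state()
for k in s: print(k,np.round(s[k],4))
for c in ['scene','side','wrist']:
    r=env.read_camera(c); cv2.imwrite(f'pics/{c}0.png',r['color'])
    print(c,r['mtx'],r['k1']); print(np.round(r['view'],4).tolist())
    for t in ['bearing_mid','seat','knob_mid','ram','small_bearing_mid','socket','spray_can','oil_bottle','screwdriver','wrench','wheel_nut0']:
        try: print(t,[(round(d['p'],2),np.round(d['location']).tolist()) for d in env.boxes_of(c,t)][:4])
        except Exception as e: print(t,e)
E
```

```text
pics
clock 0.0
joint_pos [-1.3636  0.314   0.045   1.3036  0.      1.4312]
qvel [-0.0001  0.0007  0.0003  0.0003 -0.0005  0.0003]
tau [ 2.00000e-04 -4.80635e+01  2.98528e+01  1.95000e-02 -0.00000e+00
  0.00000e+00]
tcp_pos [ 0.1953 -0.5403  0.2304]
orientation [-9.000e-04  9.850e-01  1.725e-01 -0.000e+00]
wrist_force [-0.263  -0.3299 -0.4505]
ft_torque [ 0.0142  0.0234 -0.0233]
finger_gap 0.0852
scene [[417.15315372   0.         276.83766488]
 [  0.         417.15315372 201.9312602 ]
 [  0.           0.           1.        ]] -0.09692672210318298
[[-0.4531, 0.8914, 0.0094, 0.3327], [0.7535, 0.3886, -0.5303, -0.3164], [-0.4764, -0.2332, -0.8477, 1.3938], [0.0, 0.0, 0.0, 1.0]]
bearing_mid [(0.75, [232.0, 159.0]), (0.66, [250.0, 138.0]), (0.63, [247.0, 181.0])]
seat [(0.69, [337.0, 245.0])]
knob_mid [(0.63, [142.0, 203.0]), (0.44, [318.0, 231.0])]
ram [(0.58, [399.0, 247.0])]
small_bearing_mid [(0.58, [197.0, 195.0])]
socket [(0.5, [174.0, 154.0])]
spray_can [(0.94, [186.0, 232.0])]
oil_bottle [(0.88, [213.0, 277.0]), (0.54, [144.0, 206.0])]
screwdriver [(0.65, [426.0, 189.0])]
wrench [
[... 615 characters left out ...]
ket [(0.53, [278.0, 341.0]), (0.25, [383.0, 204.0])]
spray_can [(0.78, [367.0, 243.0])]
oil_bottle [(0.72, [288.0, 190.0]), (0.59, [382.0, 201.0])]
screwdriver [(0.52, [188.0, 177.0])]
wrench [(0.74, [353.0, 337.0])]
wheel_nut0 [(0.63, [347.0, 227.0]), (0.46, [244.0, 348.0])]
wrist [[314.77501573   0.         278.57824718]
 [  0.         314.77501573 204.04773372]
 [  0.           0.           1.        ]] -0.0403845076837029
[[0.3405, -0.9403, 0.0001, -0.5759], [-0.9045, -0.3275, 0.2731, -0.0359], [-0.2568, -0.0931, -0.962, 0.3771], [0.0, 0.0, 0.0, 1.0]]
bearing_mid []
seat []
knob_mid []
ram []
small_bearing_mid []
socket []
spray_can []
oil_bottle []
screwdriver []
wrench []
wheel_nut0 []
```

View pics/scene0.png

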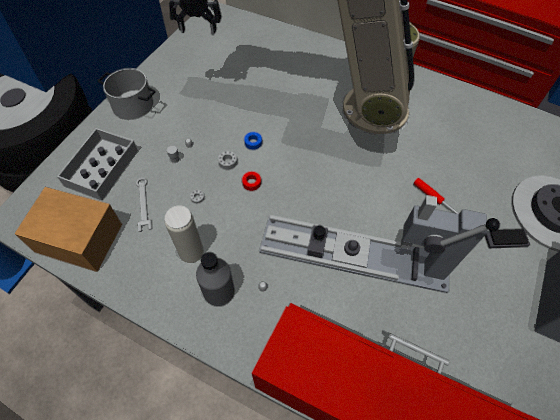

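View pics/side0.png

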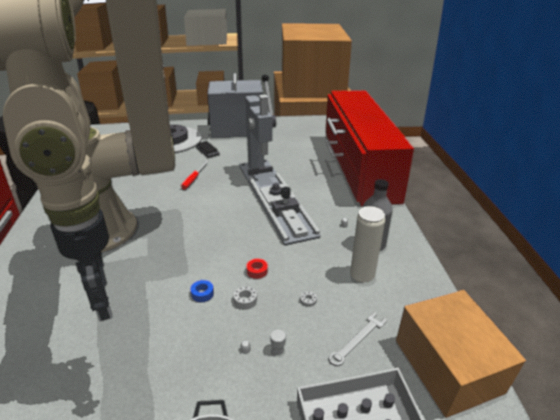

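View pics/wrist0.png

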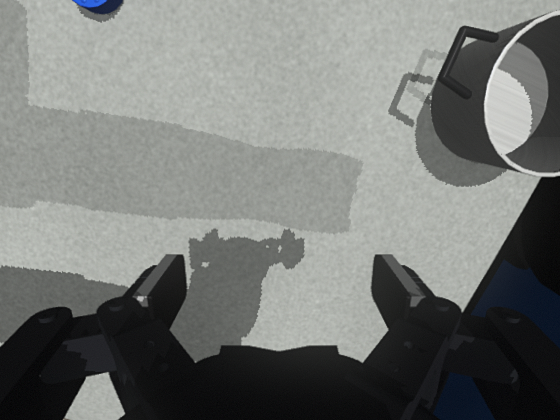

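The scene picture shows these possible targets: a grey ring at (228,159), a blue ring at (253,140), a red ring at (251,181) and a small grey ring at (197,196). In the side picture the same rings are at (245,297), (202,291), (257,268) and (308,299). The grey one at (228,159) fits the larger bearing. The spigot is at (352,246) and the knob at (320,232). I'll check a close crop and then work out positions.

```bash
cat > h.py <<'E'
from workcell import env
import cv2,numpy as np
from scipy.optimize import least_squares
def ray(r,uv):
    d=np.array([r['k1'],0,0,0,0.]) 
    x=cv2.undistortPoints(np.array([[uv]],float),r['mtx'],d,None,None,None)[0,0] if False else cv2.undistortPointsIter(np.array([[uv]],float),r['mtx'],d,np.eye(3),np.eye(3),(3,100,1e-12))[0,0]
    R=r['view'][:3,:3];t=r['view'][:3,3]
    return -R.T@t, R.T@np.array([x[0],x[1],1])
def plane(r,uv,z):
    o,d=ray(r,uv); return o+d*(z-o[2])/d[2]
def tri(rs,uvs):
    A=[];b=[]
    for r,uv in zip(rs,uvs):
        o,d=ray(r,uv);d=d/np.linalg.norm(d);P=np.eye(3)-np.outer(d,d);A.append(P);b.append(P@o)
    x=np.linalg.lstsq(np.vstack(A),np.hstack(b),rcond=None)[0]
    return x,[proj(r,x)-uv for r,uv in zip(rs,uvs)]
def proj(r,p):
    p=np.atleast_2d(p).astype(float);R=r['view'][:3,:3]
    rv=cv2.Rodrigues(R)[0]
    o=cv2.projectPoints(p,rv,r['view'][:3,3],r['mtx'],np.array([r['k1'],0,0,0,0.]))[0][:,0]
    return o[0] if len(o)==1 else o
def crop(r,x0,y0,x1,y1,s,fn):
    cv2.imwrite(fn,cv2.resize(r['color'][y0:y1,x0:x1],None,fx=s,fy=s,interpolation=cv2.INTER_CUBIC))
E
python3 - <<'E'
from h import *
a=env.read_camera('scene'); b=env.read_camera('side')
A=np.zeros((600,800,3),np.uint8)
c1=cv2.resize(a['color'][120:270,180:380],(800,600),interpolation=3);cv2.imwrite('pics/c1.png',c1)
c2=cv2.resize(b['color'][170:320,190:390],(800,600),interpolation=3);cv2.imwrite('pics/c2.png',c2)
for n,u,v,z in [('bear',(228,159),(245,297),.012),('blue',(253,140),(202,291),.012),('small',(197,196),(308,299),.007),('knob',(319,232),(284,190),.08),('red',(251,181),(257,268),.012)]:
    print(n,plane(a,u,z).round(4),plane(b,v,z).round(4),tri([a,b],[u,v])[0].round(4))
for c,r in (('scene',a),('side',b)):
  for t in ['bearing_mid','seat','knob_mid']:
    for d in env.cut_out(c,t):
        m=d['region']; ys,xs=np.nonzero(m); print(c,t,d['p'],np.round(d['location'],1),m.sum(),xs.min(),xs.max(),ys.min(),ys.max(),a['color'].shape, r['color'][m].mean(0).round())
E
```

```text
bear [ 0.4232 -0.3238  0.012 ] [ 0.4263 -0.322   0.012 ] [ 0.4255 -0.3231  0.0139]
blue [ 0.3229 -0.2926  0.012 ] [ 0.3233 -0.2931  0.012 ] [ 0.3231 -0.2928  0.0118]
small [ 0.5762 -0.3373  0.007 ] [ 0.5752 -0.3376  0.007 ] [ 0.5756 -0.3374  0.0065]
knob [0.5612 0.0306 0.08  ] [0.5571 0.0452 0.08  ] [0.5594 0.0325 0.0851]
red [ 0.4623 -0.2229  0.012 ] [ 0.4602 -0.2212  0.012 ] [ 0.4612 -0.2225  0.0123]
scene bearing_mid 0.85 [245.8 179.3] 274 242 259 171 190 (420, 560, 3) [ 16.  18. 152.]
scene bearing_mid 0.55 [252.9 135.2] 285 244 261 132 150 (420, 560, 3) [135.  67.  30.]
scene bearing_mid 0.51 [230.5 158.3] 231 219 236 152 169 (420, 560, 3) [114. 114. 112.]
scene seat 0.85 [337.  243.6] 1936 266 369 225 267 (420, 560, 3) [144. 144. 142.]
scene knob_mid 0.61 [320.2 231.8] 159 313 324 225 240 (420, 560, 3) [31. 29. 28.]
side bearing_mid 0.91 [258.1 268.3] 362 247 267 258 278 (420, 560, 3) [ 46.  48. 168.]
side bearing_mid 0.65 [243.1 299.1] 424 234 257 287 309 (420, 560, 3) [140. 141. 140.]
side bearing_mid 0.61 [200.9 290.9] 439 190 213 279 302 (420, 560, 3) [163.  87.  55.]
side bearing_mid 0.52 [353.4 340. ] 560 331 384 315 365 (420, 560, 3) [185. 187. 185.]
side seat 0.88 [289.1 215.8] 640 261 306 183 236 (420, 560, 3) [154. 155. 153.]
```

View pics/c1.png

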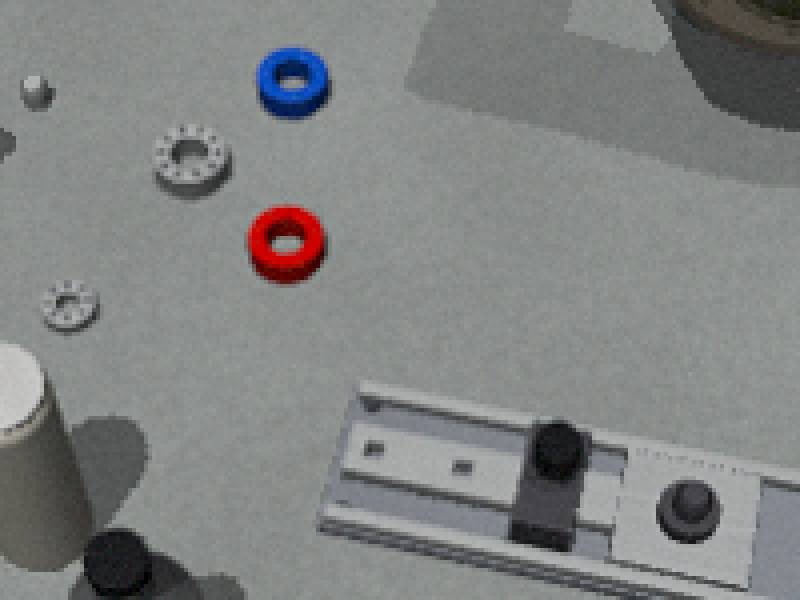

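View pics/c2.png

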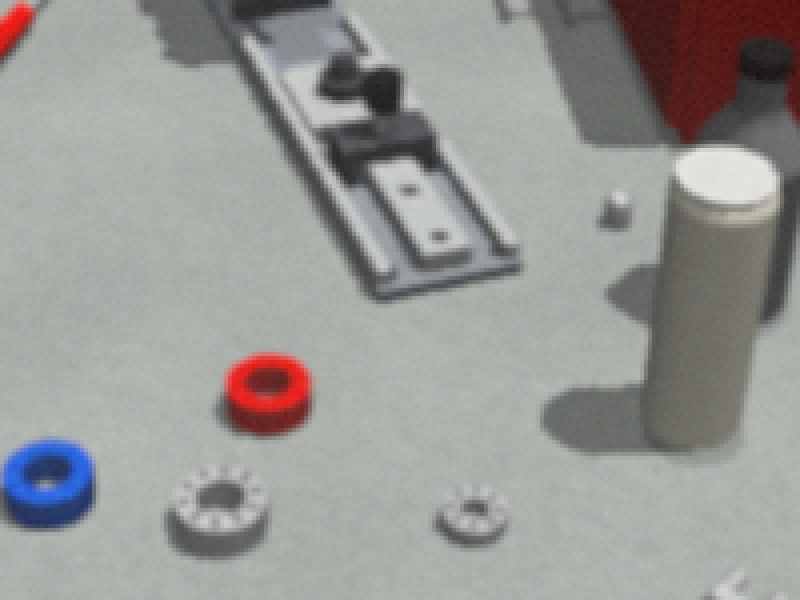

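The crops confirm it: the grey ring with visible balls at (228,159) is the larger bearing, roughly 1.4 times the width of the small grey ring at (197,196). Red and blue are the look-alikes. Spigot top is about (353,244) in scene and (275.5,185.5) in side. Knob is about (319.5,232.5) in scene and (285.5,193) in side.

Run:
```python
from h import *
from scipy.spatial.transform import Rotation as Ro
a=env.read_camera('scene'); b=env.read_camera('side')
for n,u,v,z in [('bearTop',(228,158),(245,293.75),.024),('spigTop',(353,243),(275.5,185),.061),('knob',(319.5,232),(285.5,193),.08),('nearcornerL',(180+360/4,120+385/4),(190+520/4,170+265/4),.02)]:
    print(n,plane(a,u,z).round(4),plane(b,v,z).round(4),tri([a,b],[u,v])[0].round(4))
s=env.get_state();q=s['orientation'];R=Ro.from_quat(np.r_[q[1:],q[0]]).as_matrix();print(R.round(3))
# tcp to bearing in tool axes
print(R.T@(np.array([.4255,-.323,.10])-s['tcp_pos']))
print(R.T@(np.linalg.inv(env.read_camera('wrist')['view'])[:3,3]-s['tcp_pos']))
```

```text
bearTop [ 0.4275 -0.32    0.024 ] [ 0.4268 -0.3232  0.024 ] [ 0.4265 -0.321   0.022 ]
spigTop [0.5406 0.1183 0.061 ] [0.537  0.1091 0.061 ] [0.5377 0.1181 0.0557]
knob [0.5606 0.0317 0.08  ] [0.5597 0.0276 0.08  ] [0.5599 0.0313 0.0779]
nearcornerL [ 0.5464 -0.1168  0.02  ] [ 0.6424 -0.1137  0.02  ] [ 0.603  -0.1218  0.0522]
[[ 0.94  0.34 -0.  ]
 [ 0.34 -0.94 -0.  ]
 [-0.    0.   -1.  ]]
[ 0.29039279 -0.12664048  0.1313127 ]
[ 0.0688567   0.00083182 -0.14130351]
```

```bash
python3 -m pendant '[[[1,-0.42,0.3],0,-1],[[1,-0.42,0.3],0,-1],[[1,-0.42,0.3],0,-1],[[1,-0.42,0.3],0,-1],[[1,-0.42,0.3],0,-1],[[1,-0.42,0.3],0,-1],[[1,-0.42,0.3],0,-1],[[1,-0.42,0.3],0,-1],[[1,-0.42,0.3],0,-1],[[1,-0.42,0.3],0,-1],[[1,-0.42,0.3],0,-1],[[1,-0.42,0.3],0,-1]]' 40 
python3 -m pendant '[[[0.84,-0.43,0.47],0,-1],[[0.84,-0.43,0.47],0,-1],[[0.84,-0.43,0.47],0,-1],[[0,0,0],0,-1]]'
cat > meas.py <<'E'
from h import *
import sys
a=env.read_camera('wrist'); n=sys.argv[1]; cv2.imwrite(f'pics/{n}.png',a['color'])
s=env.get_state();print(s['clock'],s['tcp_pos'].round(4) if hasattr(s['tcp_pos'],'round') else s['tcp_pos'],s['wrist_force'],s['finger_gap'])
for t in sys.argv[2:]:
  for d in env.cut_out('wrist',t):
    m=d['region'].astype(np.uint8);c=max(cv2.findContours(m,0,1)[0],key=cv2.contourArea)
    print(t,round(d['p'],2),np.round(d['location'],1),cv2.boundingRect(c), cv2.minEnclosingCircle(c),a['color'][m>0].mean(0).round())
E
python3 meas.py w1 bearing_mid
```

```text
clock: 3.85
tcp_pos: [0.3879, -0.3632, 0.159]
orientation: [0.0, 0.985, 0.173, 0.0]
wrist_force: [-0.7, -0.8, 0.1]
finger_gap: 0.0856
clock: 4.35
tcp_pos: [0.4258, -0.3214, 0.1299]
orientation: [-0.001, 0.985, 0.173, -0.001]
wrist_force: [-0.5, 0.9, -0.3]
finger_gap: 0.0852
4.4 [ 0.4257 -0.3222  0.1305] [-0.59639626  0.43335328 -0.16902979] 0.08520954804873854
bearing_mid 0.94 [214.4 294.9] (183, 257, 60, 65) ((211.0826416015625, 288.111572265625), 33.60098648071289) [86. 43. 27.]
bearing_mid 0.74 [283.7 213.1] (249, 167, 66, 67) ((281.3997497558594, 200.67422485351562), 34.27707290649414) [156. 159. 158.]
bearing_mid 0.74 [165.9 122.4] (139, 83, 76, 74) ((177.1931610107422, 118.66114807128906), 38.95404815673828) [ 56.  59. 202.]
```

View pics/w1.png

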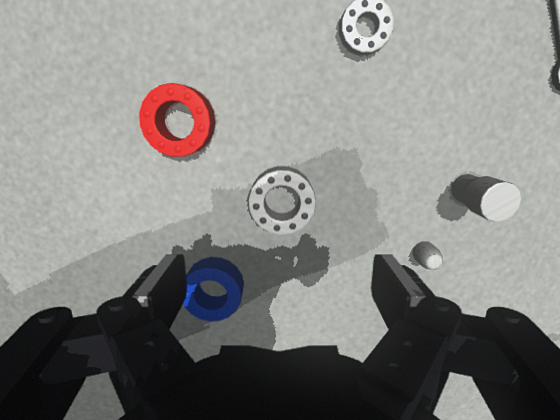

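The wrist picture shows the chosen grey bearing at (282,201), with red at (178,119), blue at (214,289) and the small bearing at (367,25). The jaws straddle the bearing's column.

Run:
```python
from h import *
a=env.read_camera('wrist')
from scipy.spatial.transform import Rotation as Ro
crop(a,240,160,325,240,8,'pics/w1c.png')
s=env.get_state();q=s['orientation'];R=Ro.from_quat(np.r_[q[1:],q[0]]).as_matrix()
for uv in [(281.5,200.5),(282.5,199)]:
  p=plane(a,uv,.024);print(p,R.T@(p-s['tcp_pos']))
g=cv2.medianBlur(cv2.cvtColor(a['color'],6),3)
# reprojected circles
p=plane(a,(281.5,200.5),.024)
img=a['color'].copy()
for rr,z in((.028,.024),(.015,.024),(.028,0)):
  t=np.linspace(0,6.28,60);P=np.c_[p[0]+rr*np.cos(t),p[1]+rr*np.sin(t),0*t+z]
  cv2.polylines(img,[np.round(proj(a,P)*16).astype(int)],True,(0,255,0),1,shift=4)
cv2.imwrite('pics/w1d.png',cv2.resize(img[155:245,235:330],None,fx=6,fy=6))
```

```text
[ 0.42802802 -0.32547879  0.024     ] [0.00159248 0.00279452 0.10720498]
[ 0.42949786 -0.32581045  0.024     ] [0.00286225 0.00360577 0.10720522]
```

View pics/w1d.png

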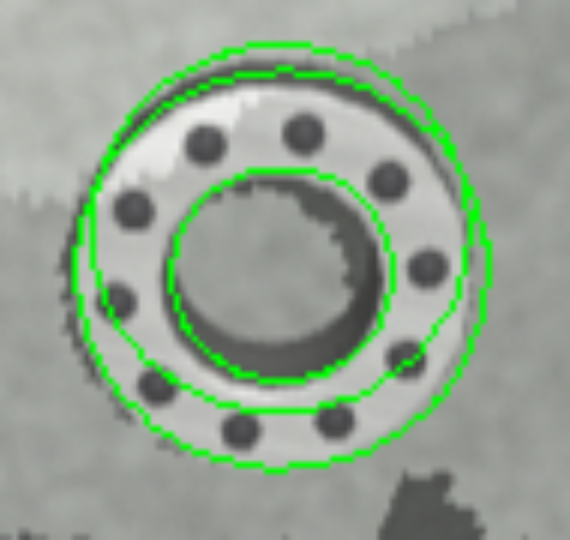

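```bash
python3 -m pendant '[[[0.03,0.1,0.92],0,-1],[[0,0,0.92],0,-1],[[0,0,0.92],0,-1],[[0,0,0.92],0,-1],[[0,0,0.92],0,-1],[[0,0,0.92],0,-1],[[0,0,0.92],0,-1],[[0,0,0],0,-1]]' 40
python3 meas.py w2
```

```text
clock: 5.5
tcp_pos: [0.4257, -0.3246, 0.0014]
orientation: [-0.001, 0.985, 0.172, -0.001]
wrist_force: [0.4, -0.4, -0.1]
finger_gap: 0.0854
5.55 [ 0.4263 -0.3251  0.0023] [-1.13107525  0.31657155  0.09392967] 0.08558927189644433
```

View pics/w2.png

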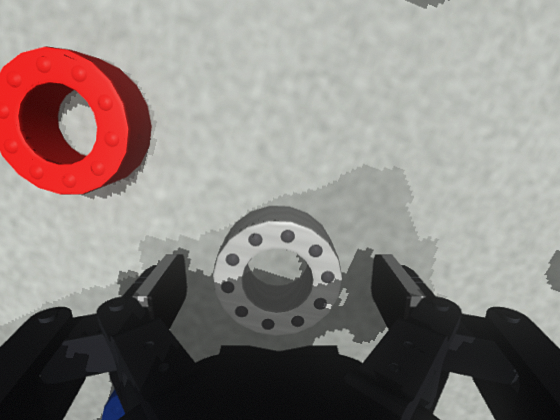

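The bearing is centred between the pads at about (278,275). I'll check how it lies along tool x.

Run:
```python
from h import *
a=env.read_camera('wrist')
s=env.get_state();p=s['tcp_pos']
img=a['color'].copy()
for rr,z in((.028,.024),(.015,.024)):
  t=np.linspace(0,6.28,60);P=np.c_[p[0]+rr*np.cos(t),p[1]+rr*np.sin(t),0*t+z]
  cv2.polylines(img,[np.round(proj(a,P)*16).astype(int)],True,(0,255,0),1,shift=4)
cv2.imwrite('pics/w2d.png',cv2.resize(img[195:355,180:380],None,fx=4,fy=4))
```

```text
(no output)
```

View pics/w2d.png

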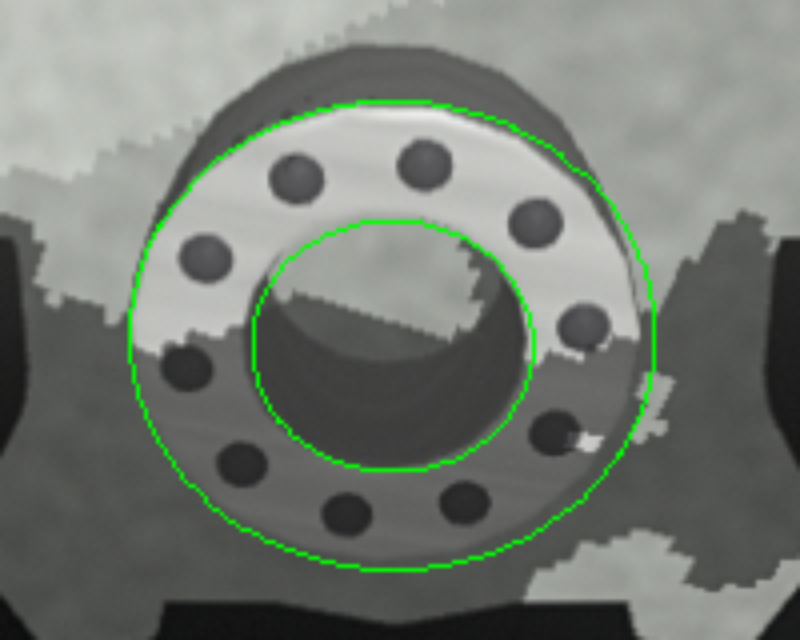

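The overlay matches the ring to within about 1 mm. Gripping and lifting.

```bash
python3 -m pendant '[[[0,0,0],0,1],[[0,0,0],0,1],[[0,0,0],0,1],[[0,0,0],0,1],[[0,0,0],0,1],[[0,0,-0.5],0,1],[[0,0,-1],0,1],[[0,0,-1],0,1],[[0,0,-1],0,1],[[0,0,-1],0,1],[[0,0,-1],0,1],[[0,0,0],0,1]]' 50
python3 meas.py w3
```

```text
clock: 7.1
tcp_pos: [0.4276, -0.3256, 0.114]
orientation: [0.001, 0.985, 0.173, 0.001]
wrist_force: [-0.4, -0.7, -2.8]
finger_gap: 0.054
7.15 [ 0.4271 -0.3251  0.1128] [-0.1585146   0.05372456 -3.08564158] 0.05408186373505858
```

View pics/w3.png

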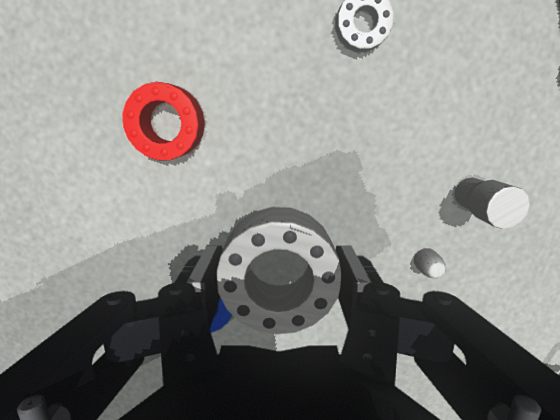

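The bearing is held level, with its top at (279,268). Now I'll carry it to near the spigot, stopping short so I can see the spigot.

```bash
python3 -m pendant '[[[0.3,-0.6,-0.3],0,1],[[0.5,-1,-0.2],0,1],[[0.5,-1,-0.2],0,1],[[0.5,-1,-0.2],0,1],[[0.5,-1,-0.2],0,1],[[0.5,-1,-0.2],0,1],[[0.5,-1,-0.2],0,1],[[0.5,-1,-0.2],0,1],[[0.5,-1,-0.2],0,1],[[0.5,-1,0],0,1],[[0.5,-1,0],0,1],[[0.5,-1,0],0,1]]'
python3 -m pendant '[[[0.5,-1,0],0,1],[[0.5,-1,0],0,1],[[0.5,-1,0],0,1],[[0.5,-1,0],0,1],[[0.5,-1,0],0,1],[[0.5,-1,0],0,1],[[0.5,-1,0],0,1],[[0.5,-0.3,0],0,1],[[0,0,0],0,1]]'
python3 meas.py w4 seat knob_mid bearing_mid
```

```text
clock: 8.65
tcp_pos: [0.4564, -0.0648, 0.1504]
orientation: [-0.0, 0.985, 0.173, -0.0]
wrist_force: [-1.0, -0.5, -3.3]
finger_gap: 0.0535
clock: 9.78
tcp_pos: [0.4829, 0.0982, 0.1504]
orientation: [0.0, 0.985, 0.173, 0.0]
wrist_force: [-0.4, -1.0, -2.0]
finger_gap: 0.054
9.825 [0.4825 0.0976 0.1502] [-0.4004155  -0.71501724 -2.75386188] 0.05425226839579674
seat 0.84 [304.  138.1] (220, 70, 148, 113) ((286.9490966796875, 124.98629760742188), 80.67483520507812) [217. 218. 217.]
knob_mid 0.82 [409.7 148. ] (383, 122, 60, 50) ((412.60345458984375, 144.5), 29.9436092376709) [60. 59. 59.]
knob_mid 0.69 [303.9 136.3] (220, 71, 148, 111) ((287.2616271972656, 124.93769073486328), 80.13258361816406) [217. 218. 217.]
bearing_mid 0.69 [279.  284.5] (217, 207, 124, 128) ((278.40069580078125, 270.9590148925781), 64.64627075195312) [123. 124. 124.]
bearing_mid 0.61 [547.  312.5] (520, 286, 40, 56) ((548.7948608398438, 313.0), 28.864349365234375) [ 34.  36. 141.]
```

View pics/w4.png

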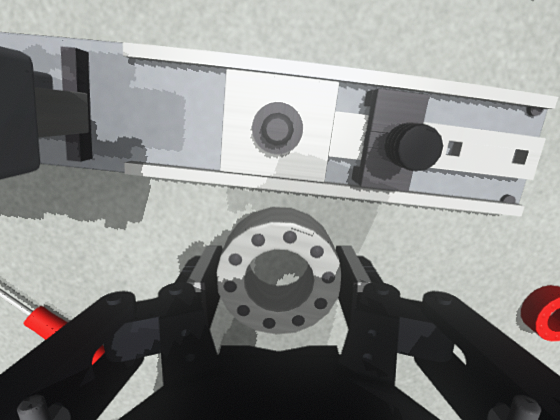

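The wrist picture shows the spigot at (276,127) with its shoulder at (277,129), the knob at (413,147), and the held bearing at (279,268). Next is a precise overlay.

```bash
cat > ov.py <<'E'
from h import *
import sys
# usage ov.py name sx sy  x0 y0 x1 y1 s : draw spigot circles about seat (sx,sy), and the held ring about tcp
n=sys.argv[1]; sx,sy=map(float,sys.argv[2:4]); x0,y0,x1,y1,k=map(int,sys.argv[4:9])
a=env.read_camera('wrist');img=cv2.resize(a['color'],None,fx=k,fy=k,interpolation=cv2.INTER_CUBIC)
s=env.get_state();p=s['tcp_pos'];print(p)
t=np.linspace(0,6.28,60)
def circ(c,rr,z,col):
  P=np.c_[c[0]+rr*np.cos(t),c[1]+rr*np.sin(t),0*t+z]
  cv2.polylines(img,[np.round(((proj(a,P)+.5)*k-.5)*16).astype(int)],True,col,1,shift=4)
circ((sx,sy),.02,.042,(0,255,0));circ((sx,sy),.012,.055,(0,0,255));circ((sx,sy),.008,.061,(0,255,255))
circ(p,.028,p[2]+.0217,(255,0,255));circ(p,.015,p[2]+.0217,(255,0,255))
cv2.imwrite(f'pics/{n}.png',img[y0*k:y1*k,x0*k:x1*k])
E
python3 - <<'E'
from h import *
a=env.read_camera('wrist')
print(plane(a,(277,129),.042),plane(a,(276,126.5),.061))
print('knobtop',plane(a,(413,147),.094))
# rail edges for yaw
for e in [((128,45),(556,97)),((228,68),(337,80)),((220,177),(328,188))]:
  A=plane(a,e[0],.03);B=plane(a,e[1],.03);d=A-B;print(np.degrees(np.arctan2(d[1],d[0])))
E
python3 ov.py w4o 0.5385 0.1185 200 60 350 340 3; python3 ov.py w4p 0.5385 0.1185 215 65 335 185 5
```

```text
[0.53711151 0.11698144 0.042     ] [0.53930131 0.1184324  0.061     ]
knobtop [0.55814313 0.033889   0.094     ]
103.81543747851194
103.95957736804539
103.91915874223963
[0.48247547 0.0967991  0.15021371]
[0.48250936 0.09681457 0.15025987]
```

View pics/w4p.png

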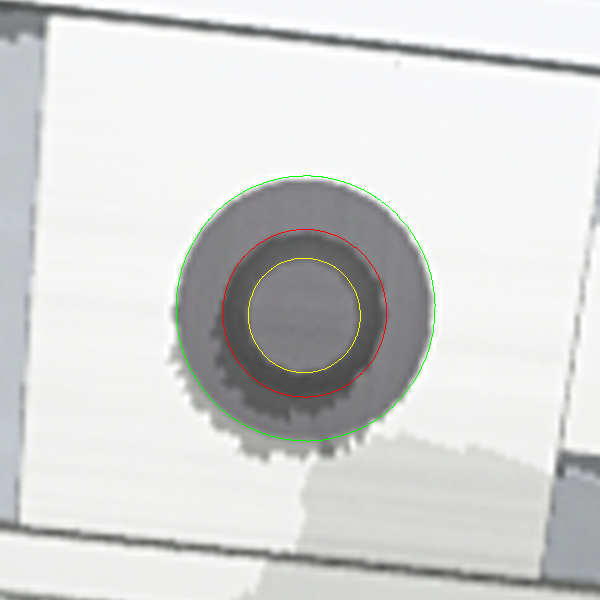

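View pics/w4o.png

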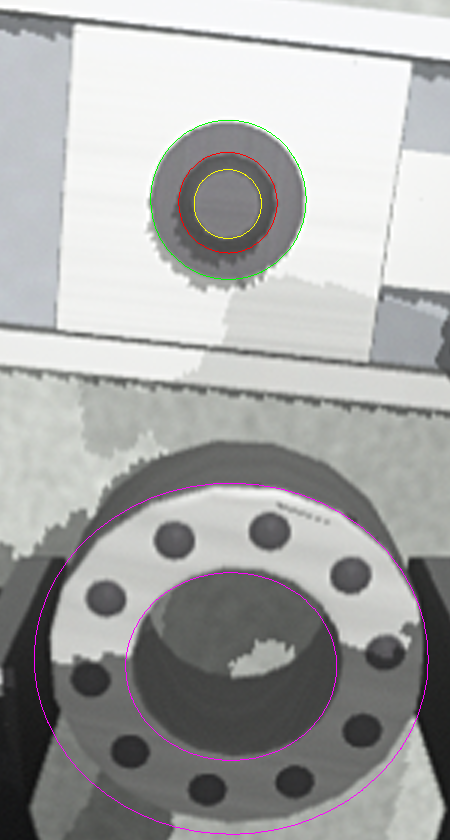

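```bash
python3 -m pendant '[[[0.98,-0.03,0],0,1],[[0.98,-0.03,0],0,1],[[0.99,-0.04,0],0,1],[[0,0,0],0.5,1],[[0,0,0],0.5,1],[[0,0,0.9],0,1],[[0,0,0.9],0,1],[[0,0,0.9],0,1],[[0,0,0.9],0,1],[[0,0,0],0,1]]'
python3 ov.py w5 0.5382 0.1183 190 190 370 350 4
python3 - <<'E'
from h import *
a=env.read_camera('scene'); b=env.read_camera('side')
c1=cv2.resize(a['color'][190:280,290:410],(800,600),interpolation=3);cv2.imwrite('pics/c3.png',c1)
c2=cv2.resize(b['color'][150:240,230:350],(800,600),interpolation=3);cv2.imwrite('pics/c4.png',c2)
print(env.get_state()['tcp_pos'],env.get_state()['orientation'])
E
```

```text
clock: 11.38
tcp_pos: [0.536, 0.1188, 0.0769]
orientation: [-0.0, 0.993, 0.12, -0.002]
wrist_force: [-0.6, -0.9, -2.5]
finger_gap: 0.0542
[0.53685515 0.11890903 0.07787494]
[0.53801665 0.11914132 0.07903234] [8.54115216e-05 9.92705037e-01 1.20567026e-01 5.42232100e-04]
```

View pics/w5.png

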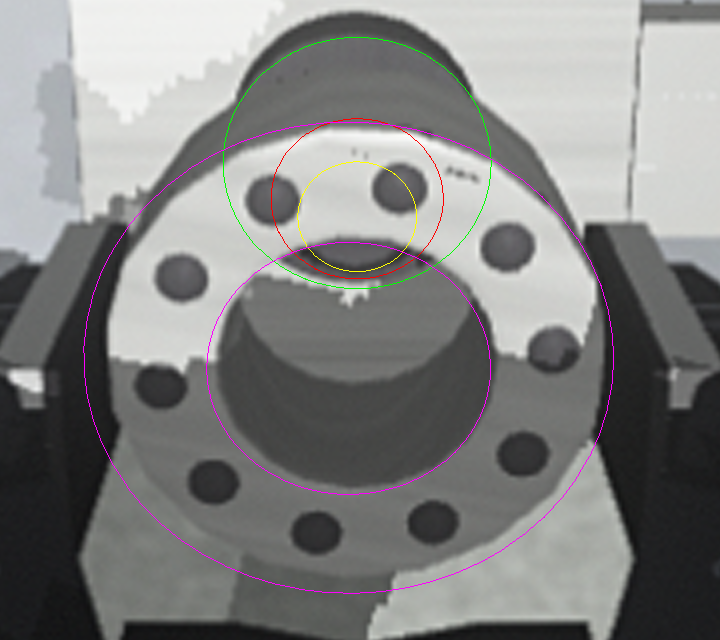

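View pics/c3.png

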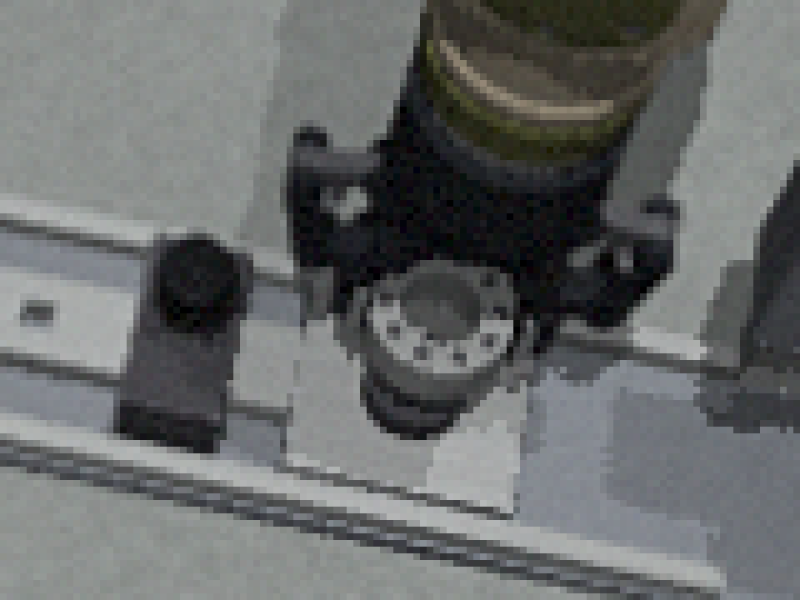

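View pics/c4.png

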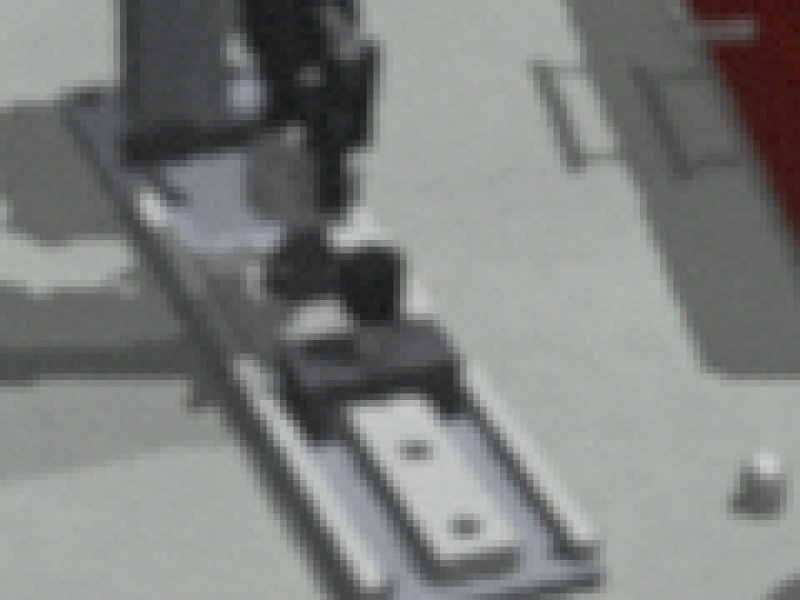

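Run:
```python
from h import *
a=env.read_camera('wrist');s=env.get_state();p=s['tcp_pos'];print(p)
print(plane(a,(278.75,280.5),p[2]+.0217),plane(a,(278.75,259.75),p[2]-.0023))
# predicted bore-bottom extents if held at seat xy, and at tcp
t=np.linspace(0,6.28,200)
for c in [(0.5382,0.1183),p[:2]]:
  for z in (p[2]+.0217,p[2]-.0023):
    q=proj(a,np.c_[c[0]+.015*np.cos(t),c[1]+.015*np.sin(t),0*t+z]); print((q.min(0)-190)*4,(q.max(0)-190)*4)
```

```text
[0.53820359 0.11920612 0.07921917]
[0.53948525 0.11852735 0.10091917] [0.53759635 0.11803828 0.07691917]
[213.30038563 243.36750182] [495.04945781 494.02847595]
[233.83759536 161.33995722] [474.41366444 381.05454213]
[204.97589272 241.39463413] [486.86372409 492.30373416]
[226.74412416 159.6301823 ] [467.4134273  379.52517159]
```

The bearing bore lines up with the seat to within about 0.7 mm. Lowering it.

```bash
python3 -m pendant '[[[0,0,0.5],0,1],[[0,0,0.5],0,1],[[0,0,0.3],0,1],[[0,0,0.2],0,1],[[0,0,0.1],0,1],[[0,0,0],0,1]]'
python3 ov.py w6 0.5382 0.1183 190 190 370 350 4
```

```text
clock: 12.32
tcp_pos: [0.5375, 0.1193, 0.0462]
orientation: [0.0, 0.993, 0.121, -0.0]
wrist_force: [0.0, 0.1, -2.2]
finger_gap: 0.0539
[0.53757038 0.11932543 0.04642044]
```

View pics/w6.png

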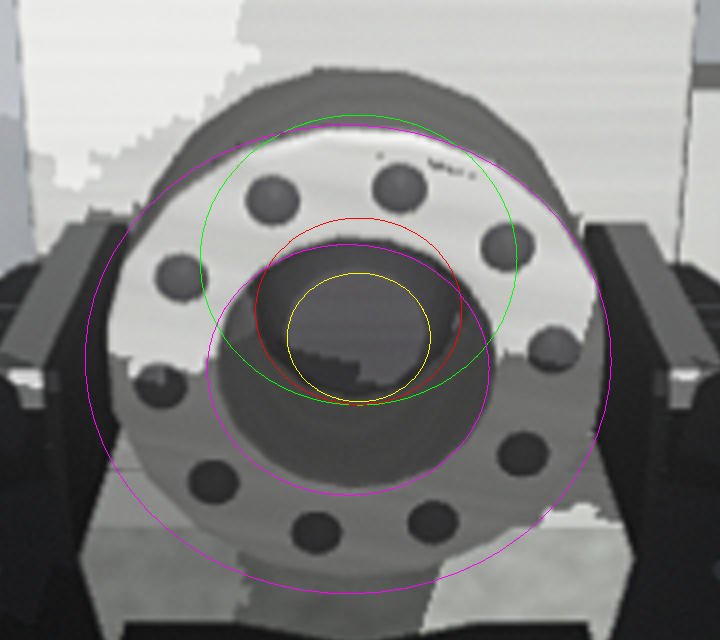

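The spigot is inside the bore at crop (356,330), with no contact force. Down the last 2 mm or so.

```bash
python3 -m pendant '[[[0,0,0.08],0,1],[[0,0,0.05],0,1],[[0,0,0],0,1]]'
```

```text
clock: 12.75
tcp_pos: [0.5379, 0.1193, 0.0457]
orientation: [0.0, 0.993, 0.121, 0.001]
wrist_force: [-4.0, -0.4, 9.5]
finger_gap: 0.0537
```

```bash
python3 -m pendant '[[[0,0,0],0,-1],[[0,0,0],0,-1],[[0,0,0],0,-1],[[0,0,0],0,-1],[[0,0,0],0,-1]]'
python3 ov.py w7 0.5382 0.1183 190 190 370 350 4
```

```text
clock: 13.38
tcp_pos: [0.5374, 0.1193, 0.0436]
orientation: [0.0, 0.993, 0.121, -0.0]
wrist_force: [-0.1, -0.5, 0.2]
finger_gap: 0.085
[0.53737714 0.11926334 0.04353383]
```

View pics/w7.png

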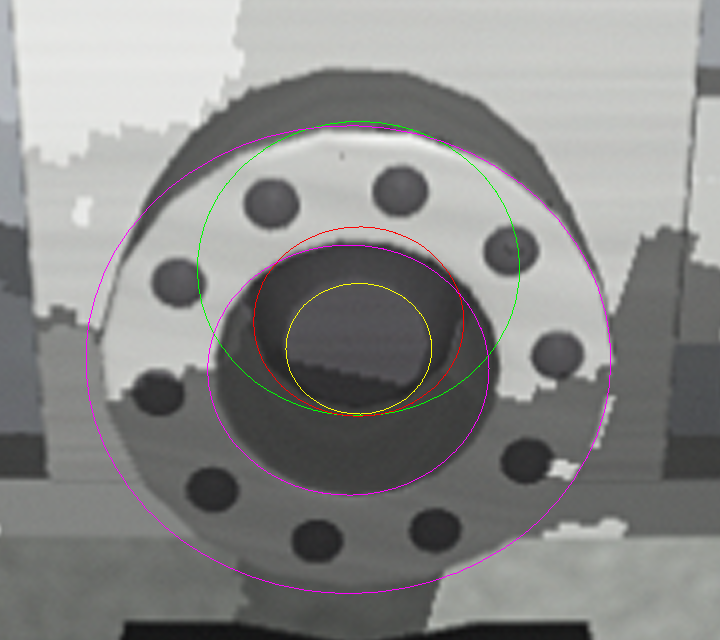

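Seated and released, as the crop shows at (356,330). Lifting, then moving over the knob.

```bash
python3 -m pendant '[[[0,0,-0.5],0,-1],[[0,0,-1],0,-1],[[0,0,-1],0,-1],[[0,0,-1],0,-1],[[0,0,-1],0,-1],[[0,0,-1],0,-1],[[0,0,0],0,-1]]'
python3 ov.py w8 0.5382 0.1183 150 130 400 330 3
python3 - <<'E'
from h import *
a=env.read_camera('scene'); b=env.read_camera('side')
c1=cv2.resize(a['color'][190:280,290:410],(800,600),interpolation=3);cv2.imwrite('pics/c5.png',c1)
c2=cv2.resize(b['color'][150:240,230:350],(800,600),interpolation=3);cv2.imwrite('pics/c6.png',c2)
E
```

```text
clock: 14.3
tcp_pos: [0.5388, 0.1195, 0.1559]
orientation: [0.0, 0.993, 0.121, 0.002]
wrist_force: [0.3, 0.9, 0.9]
finger_gap: 0.0858
[0.53808432 0.1193732  0.15459076]
```

View pics/w8.png

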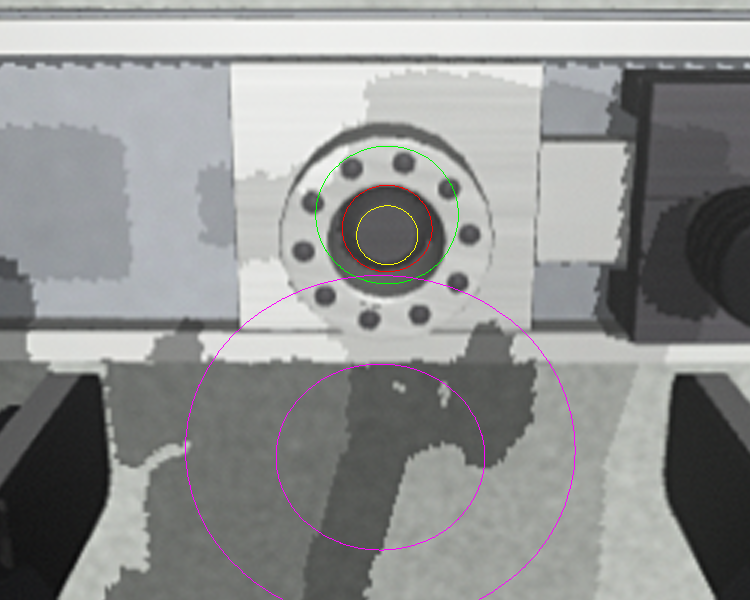

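View pics/c5.png

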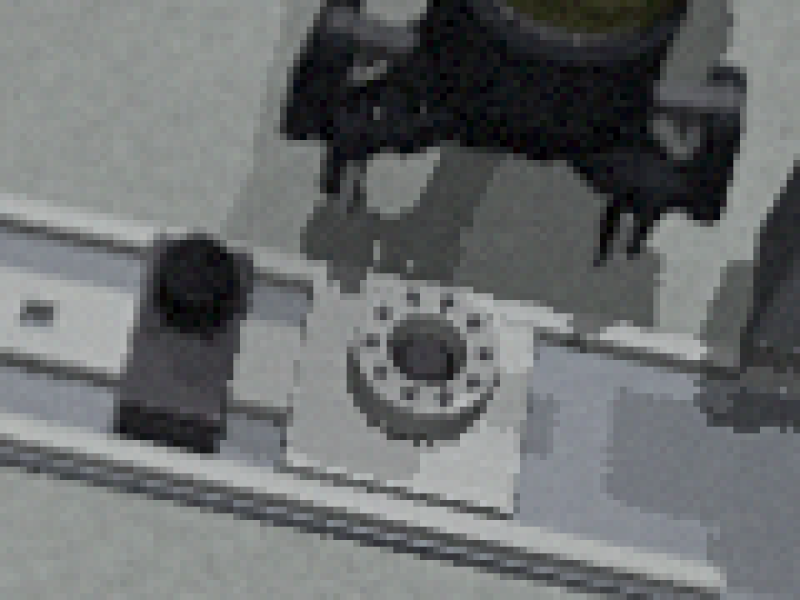

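The bearing sits flat on the spigot, concentric at crop (387,235), and the slide is still locked. Now over the knob.

```bash
python3 -m pendant '[[[0,0.9,0],0,-1],[[0,0.9,0],0,-1],[[0,0.9,0],0,-1],[[0,0.9,0],0,-1],[[0,0.95,0],0,-1],[[0,0,0],0,-0.3],[[0,0,0],0,-0.3],[[0,0,0],0,-0.3]]'
python3 - <<'E'
from h import *
a=env.read_camera('wrist');s=env.get_state();p=s['tcp_pos'];print(p,s['finger_gap'])
img=a['color'].copy();t=np.linspace(0,6.28,60)
c=(0.5597,0.0309)
for z,rr,col in((.094,.015,(0,255,0)),(.066,.015,(0,0,255))):
  cv2.polylines(img,[np.round(proj(a,np.c_[c[0]+rr*np.cos(t),c[1]+rr*np.sin(t),0*t+z])*16).astype(int)],True,col,1,shift=4)
print(proj(a,[[p[0],p[1],.094]]))
cv2.imwrite('pics/w9.png',img)
E
```

```text
clock: 15.45
tcp_pos: [0.5591, 0.0315, 0.1537]
orientation: [-0.0, 0.993, 0.121, -0.0]
wrist_force: [0.2, 0.4, 0.2]
finger_gap: 0.0554
[0.55907265 0.03154286 0.15370153] 0.05529895032595353
[277.18528934 220.97137397]
```

View pics/w9.png

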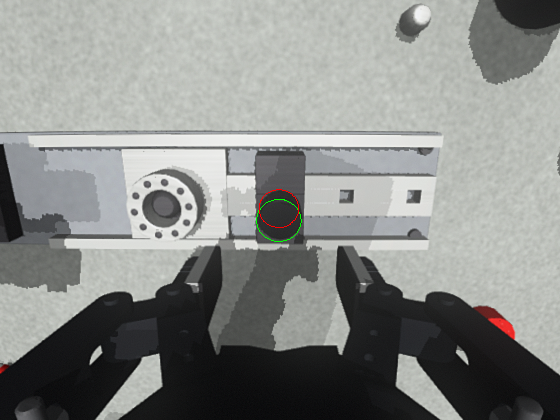

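The knob is at (279,222), under the tool centre and between the pads, and the bearing is at (162,205). Descending.

```bash
python3 -m pendant '[[[0,0,0.94],0,-0.3],[[0,0,0.94],0,-0.3],[[0,0,0.94],0,-0.3],[[0,0,0.94],0,-0.3],[[0,0,0.94],0,-0.3],[[0,0,0],0,-0.3]]'
python3 - <<'E'
from h import *
a=env.read_camera('wrist');s=env.get_state();p=s['tcp_pos'];print(p,s['finger_gap'],s['wrist_force'])
img=a['color'].copy();t=np.linspace(0,6.28,60)
for z,rr,col in((.094,.015,(0,255,0)),):
  cv2.polylines(img,[np.round(proj(a,np.c_[p[0]+rr*np.cos(t),p[1]+rr*np.sin(t),0*t+z])*16).astype(int)],True,col,1,shift=4)
cv2.imwrite('pics/w10.png',cv2.resize(np.clip(img[180:380,150:410].astype(float)*1.8,0,255).astype(np.uint8),None,fx=3,fy=3))
E
```

```text
clock: 16.25
tcp_pos: [0.5577, 0.0316, 0.0583]
orientation: [-0.0, 0.993, 0.121, -0.002]
wrist_force: [0.1, -0.4, -0.1]
finger_gap: 0.0552
[0.55865293 0.03145867 0.05940123] 0.05560834300903835 [ 0.52023641 -0.56857323 -0.12784108]
```

View pics/w10.png

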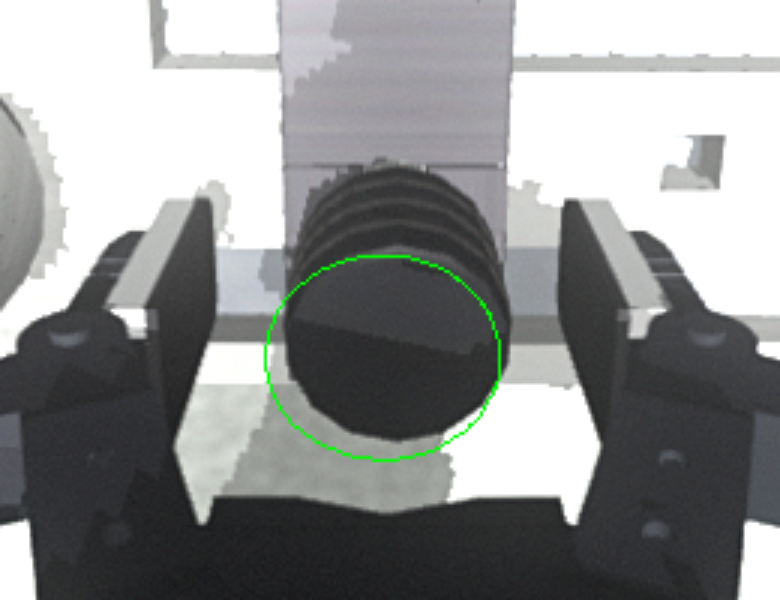

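The knob's top is centred at crop (399,345) against the tool centre at (383,357), which is about 2 mm in y and 1.5 mm in x. I'll shift and grip.

```bash
python3 -m pendant '[[[0.08,0.1,0],0,-0.3],[[0,0,0],0,1],[[0,0,0],0,1],[[0,0,0],0,1],[[0,0,0],0,1],[[0,0,0],0,1]]' 80
python3 meas.py w11
```

```text
clock: 17.05
tcp_pos: [0.5617, 0.0311, 0.0611]
orientation: [-0.002, 0.993, 0.121, 0.001]
wrist_force: [-2.6, 6.0, 7.3]
finger_gap: 0.0283
17.1 [0.5617 0.0311 0.0611] [-1.3640404   5.67058523  6.24702741] 0.028318771346701545
```

View pics/w11.png

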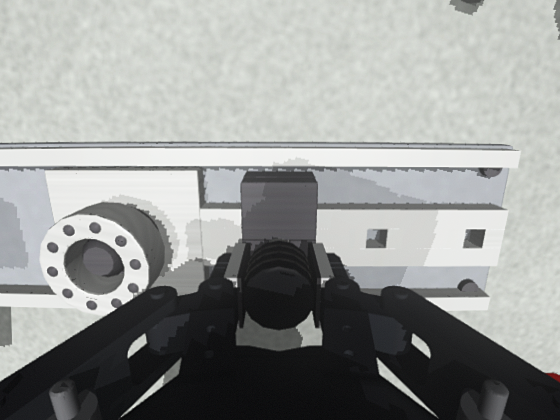

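Gripped, with the knob between the pads at (280,295) and the bearing still at (95,262). Pulling straight up.

```bash
python3 -m pendant '[[[0,-0.04,-0.2],0,1],[[0,0,-0.2],0,1],[[0,0,-0.2],0,1],[[0,0,-0.2],0,1],[[0,0,-0.1],0,1],[[0,0,0],0,1]]'; python3 meas.py w12
```

```text
clock: 17.85
tcp_pos: [0.5615, 0.0311, 0.0767]
orientation: [-0.001, 0.993, 0.121, 0.0]
wrist_force: [4.3, 3.4, -11.8]
finger_gap: 0.028
17.9 [0.5615 0.0311 0.0766] [  4.66023891   3.78889652 -11.37726903] 0.028029615774896044
```

View pics/w12.png

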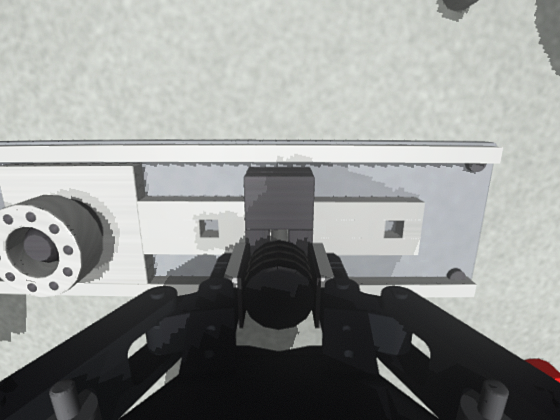

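The slide is running, with the bearing now at (42,246). I'll pull to the stop.

```bash
python3 -m pendant '[[[0,0,-0.1],0,1],[[0,0,-0.05],0,1],[[0,0,0],0,1],[[0,0,0],0,1],[[0,0,0],0,1],[[0,0,0],0,1],[[0,0,0],0,1],[[0,0,0],0,1],[[0,0,0],0,1],[[0,0,0],0,1],[[0,0,0],0,1],[[0,0,0],0,1]]'; python3 meas.py w13
python3 - <<'E'
from h import *
a=env.read_camera('scene'); b=env.read_camera('side')
c1=cv2.resize(a['color'][180:300,300:460],(800,600),interpolation=3);cv2.imwrite('pics/c7.png',c1)
cv2.imwrite('pics/side9.png',cv2.resize(b['color'][130:250,220:380],(800,600),interpolation=3))
E
```

```text
clock: 19.4
tcp_pos: [0.5615, 0.0311, 0.0793]
orientation: [-0.001, 0.993, 0.121, 0.0]
wrist_force: [6.0, 3.6, -13.6]
finger_gap: 0.0277
19.45 [0.5615 0.0311 0.0792] [  5.80943382   3.43768842 -12.91299713] 0.028049284800532297
```

View pics/c7.png

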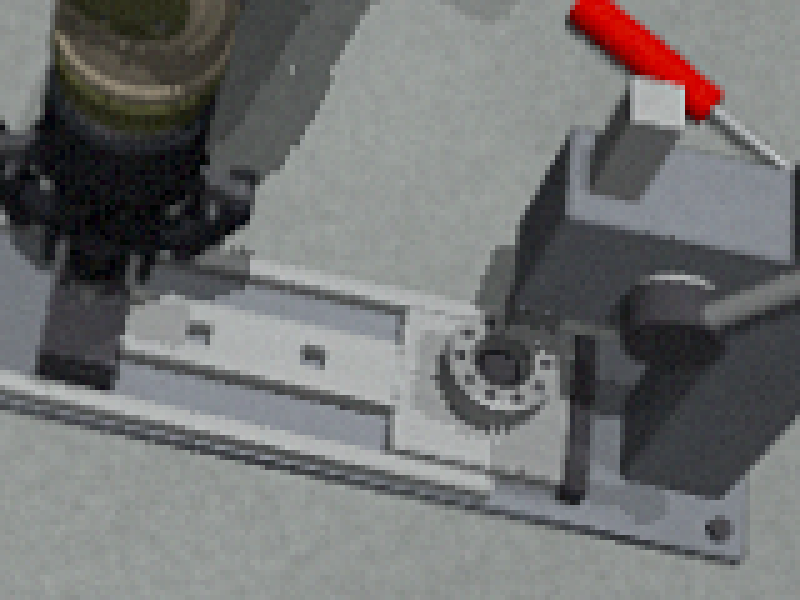

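View pics/w13.png

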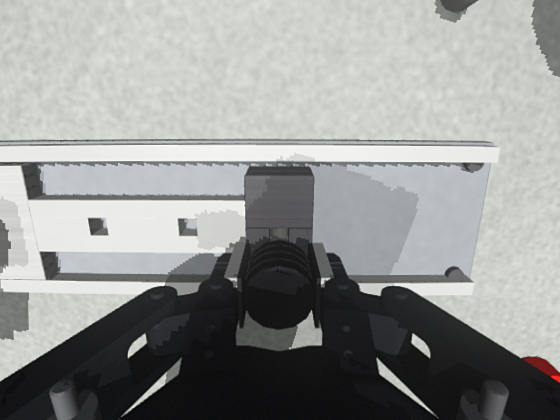

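View pics/side9.png

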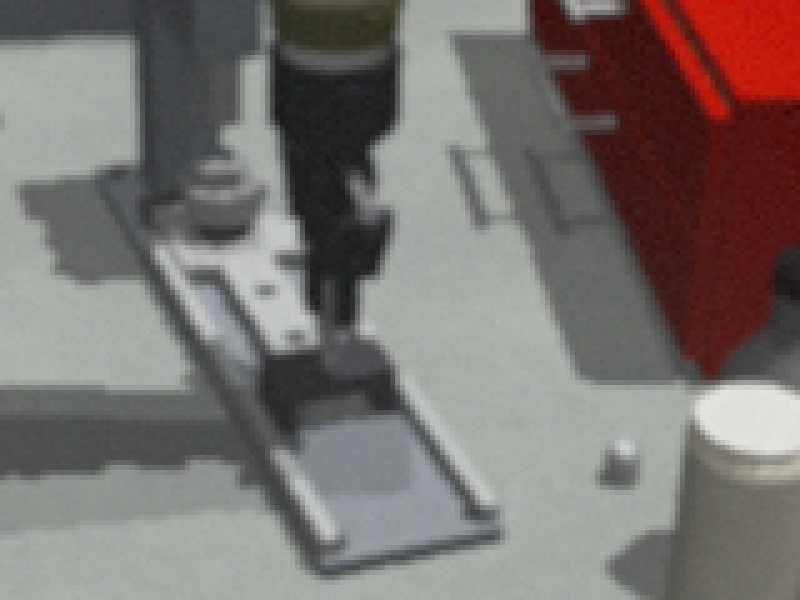

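The slide has reached the cross-bar stop with the bearing flat on it (crop (497,365)). I'll pull another 1.5 mm to confirm the plunger is on its stop, and check that the slide has settled.

```bash
python3 -m pendant '[[[0,0,-0.08],0,1],[[0,0,0],0,1],[[0,0,0],0,1],[[0,0,0],0,1],[[0,0,0],0,1],[[0,0,0],0,1]]'; python3 meas.py w14 knob_mid
python3 - <<'E'
from h import *
a=cv2.imread('pics/w13.png').astype(int);b=cv2.imread('pics/w14.png').astype(int)
print(abs(a-b)[200:250,60:220].mean())
r=env.read_camera('scene')
c=r['color'];cv2.imwrite('pics/c8.png',cv2.resize(c[180:300,300:460],(800,600),interpolation=3))
# spigot top predicted at full travel
d=np.array([-.2394,.9709])
P=np.array([.5382,.1183])+.12*d
print(proj(r,[[*P,.061]]),proj(r,[[*(P-.005*d),.061]]), (proj(r,[[*P,.061]])-[300,180])*5)
print((proj(r,[[*P,.066]])-[300,180])*5)
w=env.read_camera('wrist');p=env.get_state()['tcp_pos']
for z in (.094,.112): print(z,proj(w,[[.5597,.0309,z]]))
img=w['color'];cv2.imwrite('pics/w14c.png',cv2.resize(np.clip(img[200:340,200:360].astype(float)*2.2,0,255).astype(np.uint8),None,fx=5,fy=4.2))
E
```

```text
clock: 20.3
tcp_pos: [0.5614, 0.0311, 0.0793]
orientation: [-0.001, 0.993, 0.121, -0.0]
wrist_force: [9.1, 4.1, -22.1]
finger_gap: 0.0283
20.35 [0.5614 0.0311 0.0793] [  9.41418385   2.77301182 -21.62512246] 0.02801648378589236
knob_mid 0.69 [274. 286.] (245, 228, 68, 101) ((278.5, 278.0400085449219), 50.1623420715332) [30. 29. 29.]
1.4899583333333333
[400.08207964 251.88230828] [398.12844829 251.481451  ] [500.41039818 359.41154138]
[502.99833703 355.16001722]
0.094 [276.02211345 278.32826493]
0.112 [275.56499076 301.04804455]
```

View pics/c8.png

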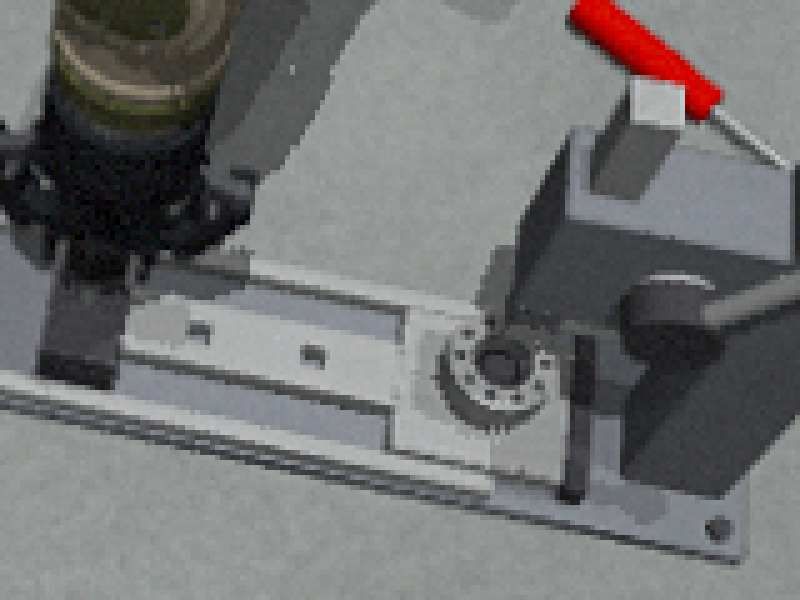

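View pics/w14c.png

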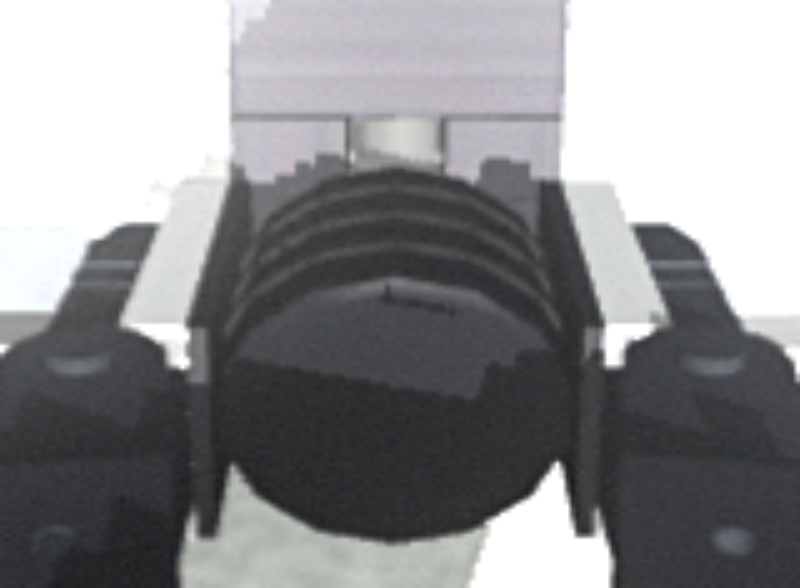

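Pulling harder raised the force from 13 N to 22 N with no TCP motion, so the plunger is on its stop and not slipping. The spigot is at crop (500,363) against (500,359) predicted for full travel, so I'm handing in.

```bash
python3 -c "
from workcell import env
print(env.hand_in()); s=env.get_state(); print(s['clock'],s['tcp_pos'],s['wrist_force'],s['finger_gap'])"
```

```text
the job is handed in; nothing more can be done
None
the job is handed in; nothing more can be done
```

I fitted the larger grey bearing over the spigot, released it, then gripped the plunger knob at 80 N and pulled it to its stop. The slide ran to its end by itself, and I handed in at about 20.5 s. No verdict was reported.

- **Plunger:** the tool rose about 18 mm. An extra pull raised the wrist force from 13 N to 22 N with no tool movement, so the knob is on its stop and the grip isn't slipping.
- **Slide:** it rests against the cross-bar stop. The spigot shows within about 1 pixel of where full travel should put it, which is about 2 to 3 mm, and it did not move between the last two looks.
- **Bearing:** it looks flat and concentric on the spigot in the scene picture. I judged this by eye in the final pictures, without measuring it again.
- **Other things on the bench:** nothing near the tool's path was touched as far as the pictures show, but I did not re-measure where each item stands.
- **Small disagreements:** the knob was about 2 mm off the tool centre before gripping, and I corrected for it. Gripping it also left a side load, about 9 N at the end.

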